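Take the test weight off the load cell's keeper peg and stand it in its well

ROBOT

A 6-joint arm with a two-finger parallel gripper is mounted at the origin on a cart in front of the work surface, level with it; the furniture and walls round the work are solid. World frame = base frame: x ahead of the robot, y to its left, z up, the work surface at z = 0. Lengths are in m, angles in rad, forces in N, time in s.
With the tool pointing down it reaches from about 0.35 to 1 m from the base axis. Payload 7.1 kg.
Tool frame: the origin (TCP) lies midway between the tips of the shut fingers; the grasp point (between the pads) lies behind it (ctrl.grasp_offset is the z of the grasp point in the tool frame, in m); z points along the fingers, y is the line along which they close (so a half turn about z gives the same grasp; the last joint's range is limited). The gripper opens to 85 mm and grips with 20 to 120 N. Pads are 22 mm wide; open, the fingers measure 114 mm over their backs; the gripper's body (76 mm by 85 mm) begins 54 mm behind the grasp point. The pads swing forward as they close: fully open they stand 13 mm farther back than shut.
Start: joints at [1.234, 0.423, 1.63, -0, 1.089, -0.019], TCP at [0.195, 0.594, 0.231] pointing down, gripper open.
Joint ranges: [-3, 3], [-0.9, 2.11], [0.09, 2.58], [-1.31, 4.45], [0.11, 2.69], [-2.54, 2.54]. Speed limits (rad/s): [2.39, 2.39, 3.01, 3.14, 3.14, 3.14].

INTERFACE

Orientations are given as a unit quaternion [x, y, z, w].
In Python, from rig import ctrl gives the robot as it stands.
- The arm moves only by the tool apply_moves, never from a script. Its argument "increments" is a list of rows, each a list of 3 entries, a list of its own where there are three numbers: the shift along the world's x, y, z each as a share of 250 mm, from -1 to 1, then the turn, a rotation vector about the world's x, y, z each as a share of 360 degrees, from -1 to 1, then the opening, from -1 (shut) to 1 (fully open). A call has 1 to 10 rows; each row is the pose to reach, as a shift and turn from the pose commanded when the call began, turning the shorter way round; what a row does not reach only later rows make up. A row lasts 1/12 s, in which the tool goes at most 41.7 mm and 7.16 degrees, less where a joint would pass 70% of its speed; a pose out of reach is approached as far as the arm can. A call with a number of a shift or a turn outside -1 to 1 is refused whole. A call with a gripper value outside its range is refused whole. The fingers move at their own pace and stop on an object; "squeeze" is the grip in N (left out, the last holds). Time passes only in rows, so rows that repeat a pose let the fingers close. It gives the time, the measured TCP pose, the force, the opening and the grip force at its end, in the units of the state.
- ctrl.observe(): the state, without advancing time (a new reading comes with each control period).
- ctrl.get_image(name): name is "side" or "top"; returns a dict with "frame" (384x512x3 uint8, red, green, blue), "fx", "fy", "cx", "cy" (pixels), "cam_to_world" (4x4, takes a point from camera to world coordinates). Camera axes: x right, y down, z forward; pixel columns grow to the right and rows downward; lengths in m; the calibration is good to about 2 mm. A picture is of the moment at which its call begins. There is no depth.
- ctrl.hand_in(): hands the job in; it is judged then, once.
Trained networks look in the newest picture that a camera, given by its name, has taken for a name from the list of things; names that differ only in an ending like _2 or _b are one class to them, and where a whole thing is asked for, a point or a joint stands for the part that bears it (a point fixed in the world has none). Each returns a list of dicts, best first, with "confidence" (0 to 1); they miss things now and then, are a little off and sometimes report something else, mostly with a low value. They report only what shows in the picture. A call takes as long as a camera call. They do not tell look-alikes from the thing itself.
- ctrl.look_for(name, camera): "box" ([left, top, right, bottom] in pixels, round what is visible of it).
- ctrl.place_of(name, camera): "at" ([column, row] in pixels: a listed point, or the origin of a listed thing).
The state is a dict: "clock": time; "qpos": joint angles; "joint_vel": joint speeds; "joint_efforts": joint torques, N m; "position": TCP position; "eef_rot": TCP orientation; "ft_force": force on the tool from outside, world axes, zero at the start; "ft_torque": the same for the moment, N m; "grip_width": opening from 0.0 (shut) to 1.0 (fully open); "gripper_force": force on a finger pad.
Only numpy, scipy, OpenCV 4.12 (cv2) and the standard library are available. Lean on these libraries where they do the work, as an engineer would, in place of code of your own. Each camera call takes 0.05 s, during which the arm holds its last target. There are 200 camera calls.

TASK

The largest test weight hangs by its bail on the load cell's peg, shut in by a sprung keeper. Press the keeper down flush into the peg, slide the weight off the end of the peg while it is held down, then lower the weight gently to the floor of its empty round well in the wooden block, so that it stands upright and fully home, and let go. Treat the load cell as the delicate instrument it is: never load its peg with more than 18 N, the weight included, and leave the two small weights in their wells and the ferrule box where it stands.

Things in the scene. Friction and masses are not known exactly. Their poses are not given: they have to be found in the camera images.
- clamp: the load cell's peg: origin on its flat top, midway across, where the bail hangs, 127 to 143 mm above the worktop (its clamp on the stand's column is set anew each time). x runs level along the 11 x 11 mm steel peg to the cell, z up. Free end 51 mm toward -x: the weight comes off there. Collar 40 mm toward +x, cell top 7 mm and column at most 36 mm above the peg. 40 N would bend it by 1 mm
- keeper (a joint): angle of the keeper, a steel blade 4.2 mm thick in the peg's slot: 0 shut, 0.32 flush, 0.35 stop. Shut, its square end, 11 mm above the peg's top, is 6 to 9 mm from the bail's mid plane; its back runs 1 mm level, then slopes to a hinge 33 mm on, toward the peg's free end. 1.5 N at its end starts it, 2.5 N holds it flush. The bail passes freely within 0.5 mm of flush, then holds it
- weight_mid (a point): largest test weight, steel, 0.24 to 0.38 kg, 62 mm tall: point on its axis half-way up, z up. Round body 40 mm across, 36 mm tall; on it a flat bail: top bar 30 mm along y, 10 mm along x (the peg's direction), 12.5 mm tall, underside 19 mm above this point, opening under it 14 x 14 mm, 4 mm of play along the peg (keeper, low cross pin). Pinch the bar along the peg, one finger over the keeper
- well (a point): floor centre of the empty round well of the largest weight, at one end of a wooden block 72 x 172 x 30 mm: 43.5 mm across, 2 mm bevelled mouth, 18 mm deep, floor 12 mm above the worktop. x across the block, y along it, z up; the wells of the two small weights are 60 and 105 mm from here toward +y
- weight_b_mid (a point): small test weight in its well, body 28 mm across, 48 mm tall, same shape: point on its axis half-way up
- weight_c_mid (a point): smallest test weight in its well, body 22 mm across, 40 mm tall, same shape: point on its axis half-way up
- ferrule_mid (a point): centre of the ferrule box, a small lidded plastic box 55 x 78 x 23 mm on the worktop behind the block
- block: the wooden block: origin at the centre of its underside
There are look-alikes about, which are no part of the job. Leave any red or yellow look-alike of the part that bears weight_mid alone.

How it is judged:
By the outcome, as a careful person would: the job done as asked, in the order asked, and still so for the second after the job is handed in, with the robot touching nothing.
It also fails if it takes over 54 s, if anything falls off the work surface, if the arm or the gripper's body presses on something with over 40 N, if the wrist force passes 120 N, or if a joint passes its speed limit or range.

## Working session

There is one attempt and no reset: what is moved stays moved. The work goes in short steps, Python scripts to look and compute and a tool call to move; the robot and the scene stay as the last step left them, time stands still between calls to the robot, and variables do not carry over. Pictures are saved under pics/ and viewed, at most 13 in all, crops included, and the job is handed in when it is done.

Besides the shell and the picture viewer there is one more tool, called after "Request:" by a JSON object that holds its "api" and its "payload", one argument or row to a line. apply_moves: Moves the arm, as the interface text tells. Its arguments: {"type":"object","properties":{"increments":{"type":"array","items":{"type":"array"}},"squeeze":{"type":"number"}},"required":["increments"]}

```bash
ls; mkdir -p pics
cat > h.py <<'E'
import numpy as np, cv2
from rig import ctrl
def cam(n): return ctrl.get_image(n)
def ray(im,px):
    M=np.array(im["cam_to_world"]); d=np.array([(px[0]-im["cx"])/im["fx"],(px[1]-im["cy"])/im["fy"],1.])
    d=M[:3,:3]@d; return M[:3,3],d/np.linalg.norm(d)
def tri(a,pa,b,pb):
    o1,d1=ray(a,pa);o2,d2=ray(b,pb)
    A=np.stack([d1,-d2],1); t=np.linalg.lstsq(A,o2-o1,rcond=None)[0]
    p,q=o1+t[0]*d1,o2+t[1]*d2
    return (p+q)/2,np.linalg.norm(p-q)
def proj(im,P):
    M=np.array(im["cam_to_world"]); c=M[:3,:3].T@(np.array(P)-M[:3,3])
    return np.array([im["cx"]+im["fx"]*c[0]/c[2],im["cy"]+im["fy"]*c[1]/c[2]])
E
python3 - <<'E'
from h import *
np.set_printoptions(precision=4,suppress=True)
I={}
for n in("side","top"):
    I[n]=cam(n); im=I[n]; cv2.imwrite(f"pics/{n}0.png",im["frame"][:,:,::-1])
    print(n,im["fx"],im["cx"],im["cy"],np.array(im["cam_to_world"]).tolist())
    for k in["clamp","keeper","weight_mid","well","weight_b_mid","weight_c_mid","ferrule_mid","block"]:
        try: print(k,[(np.round(d["at"],1).tolist(),round(d["confidence"],2)) for d in ctrl.place_of(k,n)][:4])
        except Exception as e: print(k,e)
        try: print("   box",[(np.round(d["box"]).tolist(),round(d["confidence"],2)) for d in ctrl.look_for(k,n)][:4])
        except Exception as e: print(k,e)
s=ctrl.observe(); print(s, ctrl.grasp_offset)
E
```

```text
pics
side 395.27096538230427 259.5001566583636 188.1173278180704 [[0.9608081299983765, -0.1936851227728429, 0.1983275335032724, 0.3943847214020619], [-0.2767272850929233, -0.627735166246834, 0.7275785667143856, -0.6880460701042027], [-0.016423976805963636, -0.7539460420172842, -0.6567310094036588, 0.6834865485704842], [0.0, 0.0, 0.0, 1.0]]
clamp [([226.8, 142.7], 0.58)]
   box [([205.0, 134.0, 289.0, 156.0], 0.78)]
keeper it knows: block, clamp, ferrule_mid, weight_b_mid, weight_c_mid, weight_mid, well
   box [([305.0, 218.0, 341.0, 252.0], 0.59)]
weight_mid [([228.8, 211.1], 0.85), ([224.7, 147.0], 0.71), ([281.0, 203.7], 0.6)]
   box [([222.0, 134.0, 236.0, 162.0], 0.86), ([274.0, 194.0, 292.0, 219.0], 0.86)]
well [([237.4, 296.5], 0.76), ([237.0, 281.0], 0.55)]
   box [([218.0, 240.0, 254.0, 311.0], 0.74)]
weight_b_mid [([233.0, 263.3], 0.63)]
   box [([225.0, 254.0, 241.0, 272.0], 0.56)]
weight_c_mid [([232.8, 249.7], 0.5)]
   box [([229.0, 243.0, 237.0, 254.0], 0.56)]
ferrule_mid [([318.6, 233.3], 0.75)]
   box [([305.0, 218.0, 341.0, 251.0], 0.83)]
block [([233.5, 280.5], 0.94)
[... 1003 characters left out ...]
.56)]
weight_c_mid []
   box []
ferrule_mid [([281.6, 155.2], 0.61)]
   box [([265.0, 140.0, 303.0, 168.0], 0.63)]
block [([315.0, 252.0], 0.95)]
   box [([274.0, 230.0, 359.0, 277.0], 0.82)]
{'clock': 1.6, 'qpos': array([ 1.234 ,  0.4231,  1.6299, -0.    ,  1.0886, -0.019 ]), 'joint_vel': array([-0.0002,  0.0022, -0.0013, -0.002 ,  0.0009, -0.0007]), 'joint_efforts': array([ -0.0008, -55.7349, -28.2129,  -0.0001,   0.0011,   0.    ]), 'position': array([0.1953, 0.5937, 0.2313]), 'eef_rot': array([ 0.1582,  0.9874, -0.    , -0.    ]), 'ft_force': array([-0.4969,  0.2649, -0.0274]), 'ft_torque': array([-0.0079,  0.0182, -0.0384]), 'gripper_force': 0.0, 'grip_width': 1.002232707305444} -0.0187
```

Run:
```python
from h import *
a=cv2.imread("pics/side0.png")[110:330,170:370]; b=cv2.imread("pics/top0.png")[130:290,140:370]
a=cv2.resize(a,None,fx=2.7,fy=2.7,interpolation=cv2.INTER_CUBIC); cv2.imwrite("pics/a1.png",a)
b=cv2.resize(b,None,fx=3.4,fy=3.4,interpolation=cv2.INTER_CUBIC); cv2.imwrite("pics/b1.png",b)
class D(dict):pass
fx={}
import json
S=dict(fx=395.27096538230427,fy=395.27096538230427,cx=259.5001566583636,cy=188.1173278180704,cam_to_world=[[0.9608081299983765, -0.1936851227728429, 0.1983275335032724, 0.3943847214020619], [-0.2767272850929233, -0.627735166246834, 0.7275785667143856, -0.6880460701042027], [-0.016423976805963636, -0.7539460420172842, -0.6567310094036588, 0.6834865485704842], [0.0, 0.0, 0.0, 1.0]])
T=dict(fx=494.98399881821405,fy=494.98399881821405,cx=257.5671363488989,cy=185.7886377276842,cam_to_world=[[0.003535784091475819, -0.9810632513257963, 0.19365535140789727, 0.4013733308245902], [-0.9999895399087634, -0.004030719652627611, -0.0021617983582398652, -0.06270068749876517], [0.0029014313568018744, -0.19364568210300906, -0.9810672410691034, 1.1125806010139927], [0.0, 0.0, 0.0, 1.0]])
json.dump(dict(S=S,T=T),open("cal.json","w"))
for n,p,q in[("clamp",(226.8,142.7),(168.5,219.2)),("wm_peg",(224.7,147),(168.5,221)),("w1",(228.8,211.1),(238.6,236.5)),("w2",(281,203.7),(246.9,180.3)),("well",(237.4,296.5),(336.8,253.7)),("b",(233,263.3),(311.9,251.5)),("ferr",(318.6,233.3),(281.6,155.2)),("block",(233.5,280.5),(315,252))]:
    print(n,*[np.round(x,4) for x in tri(S,p,T,q)])
```

```text
clamp [0.5292 0.1125 0.1299] 0.005
wm_peg [0.5253 0.1148 0.1167] 0.0012
w1 [ 0.5005 -0.024   0.0319] 0.0026
w2 [ 0.6245 -0.0411  0.0371] 0.003
well [ 0.4664 -0.2412  0.0083] 0.0007
b [ 0.471  -0.1827  0.0393] 0.0032
ferr [ 0.6924 -0.1204 -0.005 ] 0.0049
block [ 0.4697 -0.1941 -0.0024] 0.0025
```

View pics/a1.png

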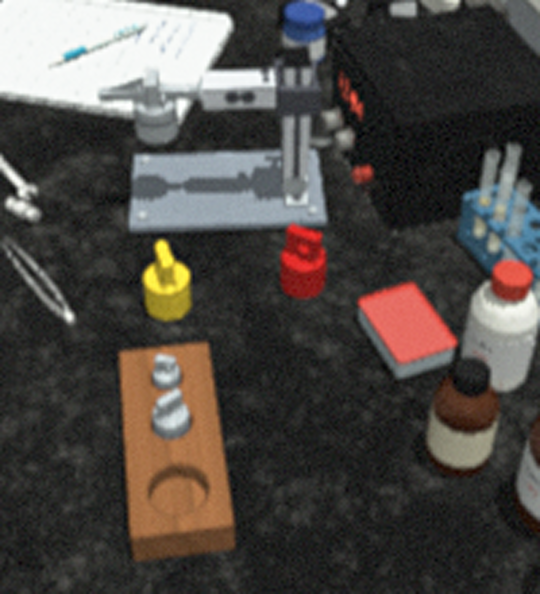

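View pics/b1.png

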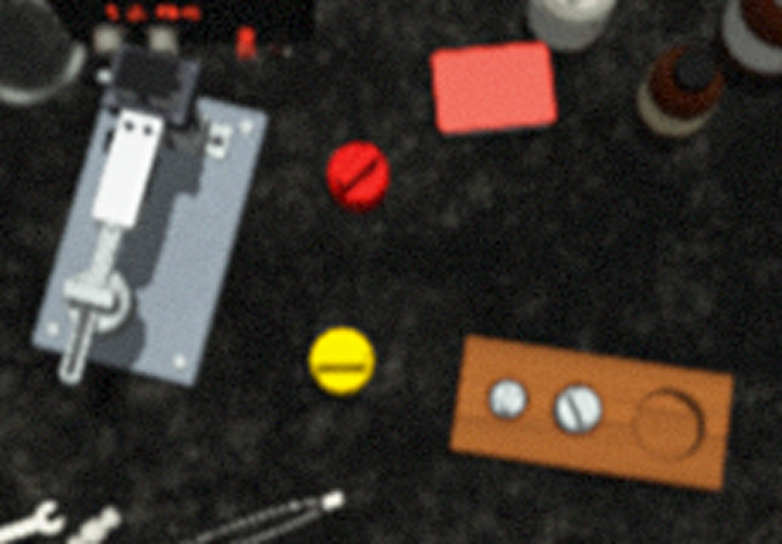

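```bash
cat >> h.py <<'E'
def avg(n,k=6):
    ims=[cam(n) for _ in range(k)]; im=ims[-1]; im["frame"]=np.mean([i["frame"] for i in ims],0); return im
def crop(im,c,w,h,s):
    M=np.array([[s,0,-s*(c[0]-w/2)+(s-1)/2],[0,s,-s*(c[1]-h/2)+(s-1)/2]]); 
    return cv2.warpAffine(im["frame"][:,:,::-1].astype(np.uint8),M,(int(w*s),int(h*s)),flags=cv2.INTER_CUBIC),M
def line(img,M,im,pts,col):
    q=np.array([M@np.append(proj(im,p),1) for p in pts]); cv2.polylines(img,[np.round(q*8).astype(np.int32)],False,col,1,cv2.LINE_AA,3)
def circ(c,r,z): a=np.linspace(0,2*np.pi,40); return [(c[0]+r*np.cos(t),c[1]+r*np.sin(t),z) for t in a]
def fr(o,yaw):
    c,s=np.cos(yaw),np.sin(yaw); return lambda x,y,z:(o[0]+c*x-s*y,o[1]+s*x+c*y,o[2]+z)
def wire(img,M,im,o,yaw):
    f=fr(o,yaw)
    line(img,M,im,[f(40,0,0) if 0 else f(.04,-.0055,0),f(-.051,-.0055,0),f(-.051,.0055,0),f(.04,.0055,0)],(0,255,0))
    for z in(.0125,): line(img,M,im,[f(-.005,-.015,z),f(.005,-.015,z),f(.005,.015,z),f(-.005,.015,z),f(-.005,-.015,z)],(0,0,255))
    for z in(-.014,-.05): line(img,M,im,circ(o,.02,o[2]+z),(255,0,255))
E
python3 - <<'E'
from h import *
import pickle
S,T=avg("side"),avg("top"); pickle.dump((S,T),open("st.pkl","wb"))
o=(.527,.114,.135);yaw=np.radians(-12)
P=[]
for im,c in((S,(228,148)),(T,(170,215))):
    a,M=crop(im,c,50,46,8); b=a.copy(); wire(b,M,im,o,yaw); P.append(cv2.resize(np.vstack([a,b]),None,fx=.8,fy=.8,interpolation=cv2.INTER_AREA))
cv2.imwrite("pics/c1.png",np.hstack(P)); print(P[0].shape)
E
```

```text
(589, 320, 3)
```

View pics/c1.png

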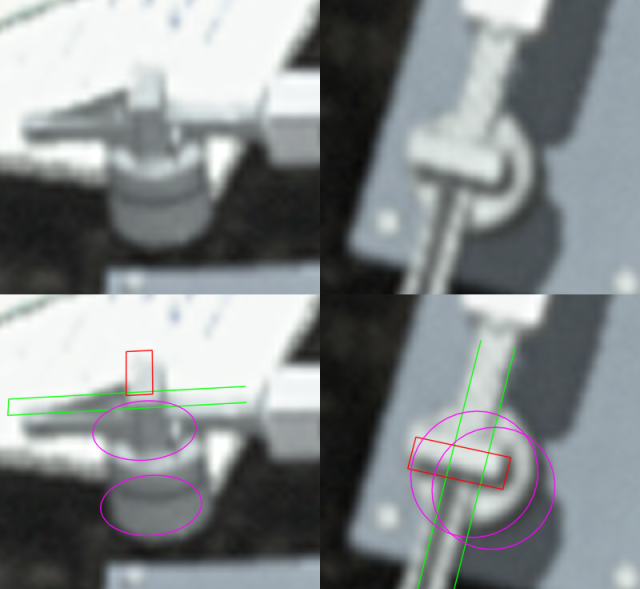

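Run:
```python
from h import *
import pickle
S,T=pickle.load(open("st.pkl","rb"))
o=np.array((.527,.114,.135));b=o+[0,0,.0125]
p=proj(S,b)+np.array([8.5,8.5])/6.4; q=proj(T,b)+np.array([-4,-16.5])/6.4
n,r=tri(S,p,T,q); n=n-[0,0,.0125]; print(np.round(n,4),r)
P=[]
yaw=np.radians(-15)
for im,c in((S,(228,148)),(T,(170,215))):
    a,M=crop(im,c,50,46,8); wire(a,M,im,n,yaw); P.append(cv2.resize(a,None,fx=.8,fy=.8,interpolation=cv2.INTER_AREA))
R=[]
for im,c in((S,(236,285)),(T,(322,253))):
    a,M=crop(im,c,50,46,8)
    yb=np.radians(-9.5); f=fr((.4664,-.2412,0),yb); c0=f(0,0,0)
    for z,rr in((.012,.02175),(.03,.02175)): line(a,M,im,circ(c0,rr,z),(0,255,0))
    for z in(.03,): line(a,M,im,[f(-.036,.136,z),f(-.036,-.036,z),f(.036,-.036,z),f(.036,.136,z)],(0,0,255))
    line(a,M,im,circ(f(0,.06,0),.014,.042),(255,0,255))
    R.append(cv2.resize(a,None,fx=.8,fy=.8,interpolation=cv2.INTER_AREA))
cv2.imwrite("pics/d1.png",np.vstack([np.hstack(P),np.hstack(R)]))
```

```text
[0.5317 0.1166 0.1288] 0.0024916927886485607
```

View pics/d1.png

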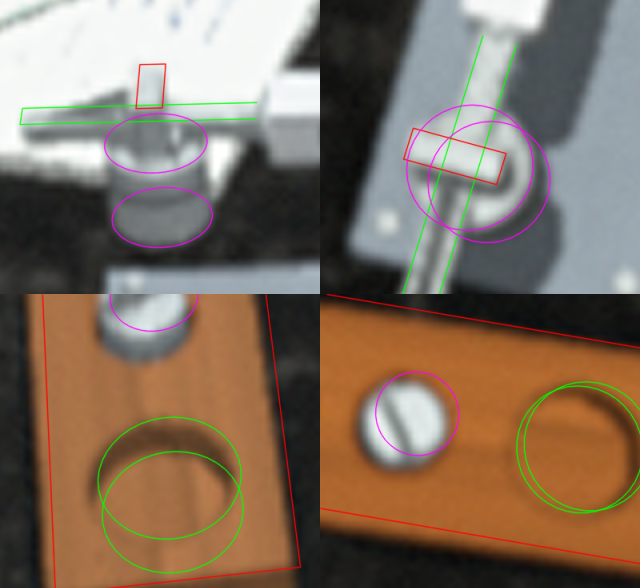

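Request:
{"api": "apply_moves", "payload": {
  "increments": [
    [[0.07,-0.1,0],[0,0,-0.012],-0.53],
    [[0.16,-0.23,0],[0,0,-0.03],-0.53],
    [[0.27,-0.38,0],[0,0,-0.048],-0.53],
    [[0.38,-0.54,0],[0,0,-0.066],-0.53],
    [[0.48,-0.68,0],[0,0,-0.084],-0.53],
    [[0.57,-0.81,0],[0,0,-0.1],-0.53],
    [[0.63,-0.9,0],[0,0,-0.112],-0.53],
    [[0.67,-0.95,0],[0,0,-0.12],-0.53],
    [[0.67,-0.95,0],[0,0,-0.12],-0.53]
  ]
}}

```text
clock: 2.95
position: [0.3645, 0.3536, 0.2315]
eef_rot: [0.513, 0.858, -0.0, 0.0]
ft_force: [0.6, 0.2, 0.9]
grip_width: 0.232
gripper_force: 0.0
```

Run:
```python
from h import *
s=ctrl.observe(); print(s["clock"],s["position"],s["eef_rot"],s["qpos"],s["grip_width"],s["ft_force"])
```

```text
2.95 [0.36449607 0.35357931 0.23152873] [ 5.13215628e-01  8.58259633e-01 -5.94422541e-05  3.44036022e-04] [ 7.47171967e-01  2.50955277e-01  1.88553099e+00 -8.21825235e-04
  1.00502738e+00  2.54670827e-01] 0.23228347566570423 [0.59301743 0.20013179 0.88962162]
```

Request:
{"api": "apply_moves", "payload": {
  "increments": [
    [[0.07,-0.1,0],[0,0,-0.012],-0.53],
    [[0.16,-0.23,0],[0,0,-0.03],-0.53],
    [[0.27,-0.38,0],[0,0,-0.048],-0.53],
    [[0.38,-0.54,0],[0,0,-0.066],-0.53],
    [[0.48,-0.68,0],[0,0,-0.084],-0.53],
    [[0.57,-0.81,0],[0,0,-0.1],-0.53],
    [[0.63,-0.9,0],[0,0,-0.112],-0.53],
    [[0.666,-0.948,-0.05],[0,0,-0.12],-0.53],
    [[0.666,-0.948,-0.14],[0,0,-0.12],-0.53],
    [[0.666,-0.948,-0.16],[0,0,-0.12],-0.53]
  ]
}}

```text
clock: 3.78
position: [0.5284, 0.1186, 0.1888]
eef_rot: [0.792, 0.611, -0.002, -0.001]
ft_force: [-0.9, 0.3, -0.4]
grip_width: 0.234
gripper_force: 0.0
```

```bash
cat >> h.py <<'E'
def st():
    s=ctrl.observe(); q=s["eef_rot"]; a=2*np.degrees(np.arctan2(q[1],q[0]))-90
    print(round(s["clock"],2),np.round(s["position"],5),"yaw_y",round(a,2),"f",np.round(s["ft_force"],2),"w",round(s["grip_width"],3),"g",round(s["gripper_force"],1)); return s
E
python3 - <<'E'
from h import *
import pickle
S,T=avg("side",4),avg("top",4); pickle.dump((S,T),open("st2.pkl","wb"))
s=st()
f=fr(s["position"],np.radians(-15)); w=s["grip_width"]*.085/2
P=[]
for im,c in((S,(230,135)),(T,(170,210))):
    a,M=crop(im,c,56,64,8); b=a.copy()
    wire(b,M,im,(.5317,.1166,.1288),np.radians(-15))
    for g in(-1,1): line(b,M,im,[f(g*w,-.011,0),f(g*w,.011,0),f(g*(w+.0145),.011,0),f(g*(w+.0145),-.011,0),f(g*w,-.011,0)],(255,255,0))
    P.append(cv2.resize(np.vstack([a[:,:],b]),None,fx=.58,fy=.58,interpolation=cv2.INTER_AREA))
cv2.imwrite("pics/e1.png",np.hstack(P)); print(P[0].shape)
E
```

```text
4.18 [0.5296  0.11994 0.19233] yaw_y -14.54 f [0.15 0.42 1.58] w 0.234 g 0.0
(594, 260, 3)
```

View pics/e1.png

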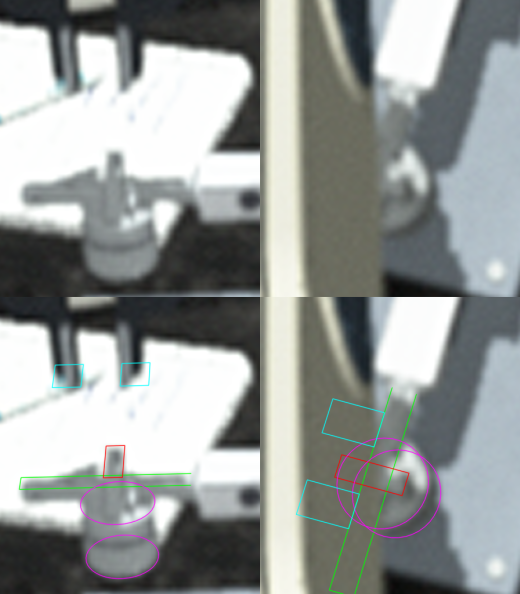

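Run:
```python
from h import *
import pickle
S,T=pickle.load(open("st.pkl","rb")); S2,_=pickle.load(open("st2.pkl","rb"))
o=np.array((.527,.114,.135));b=o+[0,0,.0125]
p=proj(S,b)+np.array([8.5,8.5])/6.4; q=proj(T,b)+np.array([-4,-16.5])/6.4
for d in((0,0),(1,0),(1,-.5),(1,.5),(1.2,0)):
    n,r=tri(S,p+d,T,q); print(d,np.round(n-[0,0,.0125],4),round(r,4))
# finger edge profiles in side: rows near tips
g=S2["frame"].mean(2)
for v in(116,118,120,121,122,123,124): print(v,np.round(g[v,208:238]).astype(int).tolist())
f=fr(np.array([.5296,.11994,.19233]),np.radians(-14.5)); 
for z in(0,.01,.02): print([np.round(proj(S2,f(x,-.011,z)),1).tolist() for x in(-.0245,-.01,.01,.0245)])
```

```text
(0, 0) [0.5317 0.1166 0.1288] 0.0025
(1, 0) [0.533  0.1167 0.1282] 0.0001
(1, -0.5) [0.5329 0.1164 0.1299] 0.0002
(1, 0.5) [0.533  0.117  0.1266] 0.0004
(1.2, 0) [0.5332 0.1167 0.1281] 0.0004
116 [254, 254, 255, 255, 242, 122, 42, 94, 132, 103, 109, 230, 255, 255, 254, 254, 254, 255, 255, 183, 127, 131, 71, 25, 110, 239, 255, 254, 253, 252]
118 [254, 254, 254, 255, 254, 161, 46, 81, 134, 122, 89, 206, 255, 255, 254, 251, 251, 255, 255, 199, 135, 130, 79, 48, 145, 251, 255, 254, 253, 254]
120 [254, 254, 254, 255, 255, 234, 144, 130, 142, 128, 81, 152, 234, 230, 212, 219, 248, 255, 255, 205, 129, 133, 155, 195, 235, 255, 253, 249, 251, 254]
121 [254, 254, 254, 255, 255, 246, 189, 173, 157, 125, 90, 147, 202, 182, 196, 240, 255, 255, 255, 212, 132, 150, 211, 249, 254, 255, 249, 247, 253, 254]
122 [254, 254, 254, 255, 247, 246, 219, 200, 163, 129, 117, 170, 219, 189, 237, 255, 255, 255, 255, 218, 169, 198, 244, 255, 255, 253, 252, 253, 254, 254]
123 [254, 255, 255, 254, 238, 239, 223, 210, 180, 177, 209, 238, 245, 231, 255, 255, 255, 254, 249, 240, 239, 247, 254, 255, 252, 246, 253, 254, 254, 253]
124 [255, 254, 251, 245, 226, 214, 209, 234, 239, 245, 254, 255, 243, 247, 255, 255, 254, 250, 234, 253, 255, 255, 255, 254, 242, 245, 254, 254, 254, 253]
[[212.8, 122.1], [218.9, 121.9], [227.5, 121.7], [233.6, 121.5]]
[[212.4, 118.4], [218.6, 118.2], [227.2, 118.0], [233.4, 117.8]]
[[212.0, 114.6], [218.2, 114.5], [226.9, 114.2], [233.1, 114.0]]
```

Run:
```python
from h import *
import pickle
S,T=pickle.load(open("st.pkl","rb")); S2,_=pickle.load(open("st2.pkl","rb"))
for n,g in(("S",S["frame"].mean(2)),("S2",S2["frame"].mean(2))):
    print(n)
    for v in range(133,146): print(v,np.round(g[v,218:236]).astype(int).tolist())
n=np.array([.5317,.1166,.1288])
f=fr(n,np.radians(-15))
for y,z in((-.015,.0125),(-.015,0),(.015,.0125)): print([np.round(proj(S,f(x,y,z)),2).tolist() for x in(-.005,.005)])
g=T["frame"].mean(2); print("T")
for v in range(205,226): print(v,np.round(g[v,154:182]).astype(int).tolist())
for y,z in((-.015,.0125),(.015,.0125)): print([np.round(proj(T,f(x,y,z)),2).tolist() for x in(-.005,.005)])
```

```text
S
133 [246, 247, 247, 247, 247, 247, 247, 249, 248, 247, 247, 247, 247, 248, 248, 247, 248, 248]
134 [246, 247, 248, 248, 248, 245, 239, 243, 244, 244, 245, 247, 246, 247, 247, 247, 247, 247]
135 [247, 247, 248, 248, 247, 240, 229, 230, 231, 231, 236, 245, 246, 247, 247, 247, 247, 247]
136 [248, 248, 248, 249, 247, 236, 229, 222, 219, 215, 218, 243, 247, 247, 248, 247, 247, 248]
137 [249, 249, 250, 248, 243, 241, 227, 218, 217, 208, 202, 244, 249, 248, 247, 247, 247, 247]
138 [249, 247, 241, 229, 218, 230, 218, 214, 218, 207, 194, 244, 250, 249, 248, 248, 248, 248]
139 [232, 211, 186, 149, 152, 200, 213, 217, 220, 207, 181, 237, 246, 247, 248, 248, 248, 248]
140 [153, 137, 128, 117, 134, 197, 216, 220, 219, 205, 166, 215, 232, 240, 244, 244, 244, 244]
141 [118, 119, 128, 134, 138, 184, 191, 193, 193, 180, 153, 190, 213, 224, 230, 231, 232, 232]
142 [120, 126, 138, 154, 138, 148, 140, 143, 139, 137, 144, 188, 203, 214, 219, 222, 223, 223]
143 [136, 136, 141, 157, 141, 129, 117, 123, 125, 123, 140, 174, 187, 190, 190, 198, 198, 197]
144 [140, 136, 136, 139, 134, 127, 115, 122, 124, 124
[... 3793 characters left out ...]
18, 101, 103, 106, 100, 95, 123, 160, 165, 125, 82, 75, 113, 151]
222 [161, 159, 160, 162, 157, 157, 181, 202, 192, 143, 104, 104, 143, 171, 150, 139, 143, 137, 131, 141, 165, 173, 145, 100, 69, 75, 105, 142]
223 [161, 161, 159, 161, 159, 156, 170, 193, 183, 136, 102, 110, 152, 180, 166, 180, 194, 193, 191, 187, 188, 165, 120, 81, 65, 69, 90, 122]
224 [170, 173, 167, 160, 158, 155, 165, 179, 171, 131, 104, 123, 159, 169, 164, 199, 221, 218, 212, 198, 174, 135, 90, 66, 66, 73, 80, 99]
225 [190, 200, 192, 164, 155, 160, 163, 171, 161, 123, 106, 139, 175, 155, 150, 200, 219, 213, 197, 168, 134, 93, 66, 61, 71, 77, 78, 83]
[[172.12, 220.32], [173.61, 215.47]]
[[157.59, 216.36], [159.11, 211.51]]
```

Request:
{"api": "apply_moves", "payload": {
  "increments": [
    [[0.0068,-0.012,-0.03],[0,0,-0.0014],-0.53],
    [[0.0068,-0.012,-0.08],[0,0,-0.0014],-0.53],
    [[0.0068,-0.012,-0.13],[0,0,-0.0014],-0.53],
    [[0.0068,-0.012,-0.16],[0,0,-0.0014],-0.53],
    [[0.0068,-0.012,-0.169],[0,0,-0.0014],-0.53],
    [[0.0068,-0.012,-0.169],[0,0,-0.0014],-0.53],
    [[0.0068,-0.012,-0.169],[0,0,-0.0014],-0.53]
  ]
}}

```text
clock: 4.77
position: [0.5312, 0.1162, 0.1493]
eef_rot: [0.794, 0.608, 0.0, 0.0]
ft_force: [-0.5, -0.9, -0.4]
grip_width: 0.234
gripper_force: 0.0
```

Run:
```python
from h import *
import pickle
S=avg("side",4); s=st(); pickle.dump(S,open("s3.pkl","wb"))
a,M=crop(S,(228,140),50,36,12); cv2.imwrite("pics/f1.png",a)
```

```text
4.97 [0.53139 0.11629 0.14967] yaw_y -15.11 f [ 0.26  0.12 -0.1 ] w 0.239 g 0.0
```

View pics/f1.png

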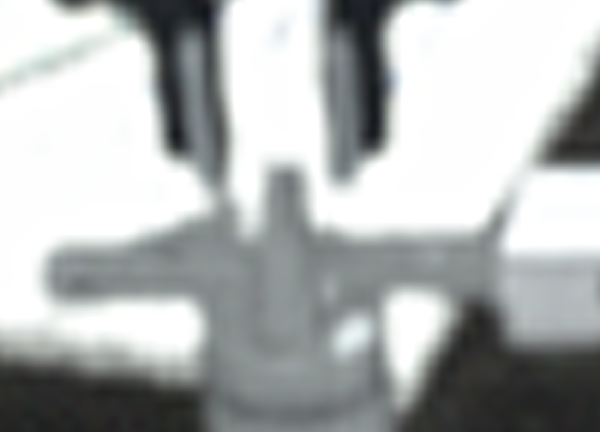

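Request:
{"api": "apply_moves", "payload": {
  "increments": [
    [[0,0,-0.01],[0,0,0],-0.53],
    [[0,0,-0.02],[0,0,0],-0.53],
    [[0,0,-0.03],[0,0,0],-0.53],
    [[0,0,-0.03],[0,0,0],-0.53],
    [[0,0,-0.03],[0,0,0],-0.53]
  ]
}}

```text
clock: 5.38
position: [0.5311, 0.1162, 0.1415]
eef_rot: [0.794, 0.608, 0.0, -0.0]
ft_force: [-1.0, -0.3, 1.6]
grip_width: 0.237
gripper_force: 0.8
```

Request:
{"api": "apply_moves", "payload": {
  "increments": [
    [[0,0,-0.004],[0,0,0],-0.53],
    [[0,0,-0.008],[0,0,0],-0.53],
    [[0,0,-0.012],[0,0,0],-0.53],
    [[0,0,-0.012],[0,0,0],-0.53],
    [[0,0,-0.012],[0,0,0],-0.53]
  ]
}}

```text
clock: 5.8
position: [0.5312, 0.1162, 0.1386]
eef_rot: [0.794, 0.608, 0.0, 0.0]
ft_force: [2.0, -0.4, 3.5]
grip_width: 0.237
gripper_force: 1.1
```

Run:
```python
from h import *
import pickle
st()
S=avg("side",4); st(); pickle.dump(S,open("s4.pkl","wb"))
a,M=crop(S,(228,140),50,36,12); cv2.imwrite("pics/f2.png",a)
```

```text
5.8 [0.53119 0.11621 0.13864] yaw_y -15.11 f [ 2.01 -0.41  3.48] w 0.237 g 1.1
6.0 [0.53108 0.11622 0.13865] yaw_y -15.11 f [1.23 0.24 2.05] w 0.235 g 1.1
```

View pics/f2.png

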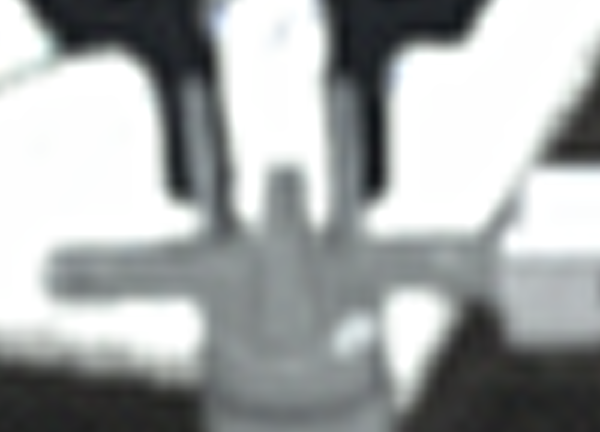

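Request:
{"api": "apply_moves", "payload": {
  "increments": [
    [[0,0,-0.004],[0,0,0],-0.53],
    [[0,0,-0.008],[0,0,0],-0.53],
    [[0,0,-0.012],[0,0,0],-0.53],
    [[0,0,-0.012],[0,0,0],-0.53]
  ]
}}

```text
clock: 6.33
position: [0.531, 0.1162, 0.1354]
eef_rot: [0.794, 0.608, 0.0, 0.0]
ft_force: [1.1, 1.0, 2.7]
grip_width: 0.234
gripper_force: 1.3
```

Request:
{"api": "apply_moves", "payload": {
  "increments": [
    [[0,0,-0.004],[0,0,0],-0.53],
    [[0,0,-0.004],[0,0,0],-0.53],
    [[0,0,-0.004],[0,0,0],-0.53]
  ]
}}

```text
clock: 6.58
position: [0.531, 0.1162, 0.1346]
eef_rot: [0.794, 0.608, 0.0, 0.0]
ft_force: [1.7, -0.0, 2.8]
grip_width: 0.232
gripper_force: 1.4
```

Request:
{"api": "apply_moves", "payload": {
  "increments": [
    [[0,0,-0.004],[0,0,0],-0.53],
    [[0,0,-0.004],[0,0,0],-0.53],
    [[0,0,-0.004],[0,0,0],-0.53]
  ]
}}

```text
clock: 6.83
position: [0.5311, 0.1162, 0.1336]
eef_rot: [0.794, 0.608, 0.0, 0.0]
ft_force: [2.5, -0.5, 3.2]
grip_width: 0.238
gripper_force: 1.5
```

Request:
{"api": "apply_moves", "payload": {
  "increments": [
    [[0,0,-0.003],[0,0,0],-0.53],
    [[0,0,-0.003],[0,0,0],-0.53],
    [[0,0,-0.003],[0,0,0],-0.53]
  ]
}}

```text
clock: 7.08
position: [0.5311, 0.1162, 0.133]
eef_rot: [0.794, 0.608, 0.0, 0.0]
ft_force: [1.7, -0.8, 4.9]
grip_width: 0.238
gripper_force: 2.5
```

Run:
```python
from h import *
for _ in range(4): st(); cam("side")
```

```text
7.08 [0.53114 0.11621 0.13304] yaw_y -15.11 f [ 1.72 -0.8   4.88] w 0.238 g 2.5
7.13 [0.53114 0.11621 0.13306] yaw_y -15.11 f [ 1.3  -0.66  5.51] w 0.235 g 2.5
7.18 [0.53113 0.11619 0.13303] yaw_y -15.11 f [ 2.33 -0.65  4.51] w 0.233 g 2.5
7.23 [0.53112 0.1162  0.13304] yaw_y -15.11 f [1.43 0.21 4.71] w 0.234 g 2.5
```

Request:
{"api": "apply_moves", "payload": {
  "increments": [
    [[0,0,0.0016],[0,0,0],-0.53],
    [[0,0,0.0016],[0,0,0],-0.57],
    [[0,0,0.0016],[0,0,0],-0.6],
    [[0,0,0.0016],[0,0,0],-0.62],
    [[0,0,0.0016],[0,0,0],-0.62]
  ],
  "squeeze": 20
}}

```text
clock: 7.7
position: [0.5306, 0.1162, 0.1332]
eef_rot: [0.794, 0.608, -0.0, -0.0]
ft_force: [-0.2, 0.4, 5.4]
grip_width: 0.192
gripper_force: 2.6
```

Run:
```python
from h import *
for _ in range(3): st(); cam("side")
```

```text
7.7 [0.53059 0.11621 0.13316] yaw_y -15.11 f [-0.15  0.39  5.37] w 0.192 g 2.6
7.75 [0.53059 0.11622 0.13315] yaw_y -15.11 f [-0.69  0.27  4.33] w 0.189 g 2.6
7.8 [0.53058 0.11625 0.13315] yaw_y -15.11 f [-1.23  0.93  4.57] w 0.191 g 2.6
```

Request:
{"api": "apply_moves", "payload": {
  "increments": [
    [[0,0,0.0012],[0,0,0],-0.63],
    [[0,0,0.0012],[0,0,0],-0.65],
    [[0,0,0.0012],[0,0,0],-0.67],
    [[0,0,0.0012],[0,0,0],-0.67]
  ],
  "squeeze": 20
}}

```text
clock: 8.18
position: [0.5304, 0.1162, 0.1333]
eef_rot: [0.794, 0.608, -0.001, -0.0]
ft_force: [-1.1, -0.2, 3.2]
grip_width: 0.167
gripper_force: 1.7
```

Run:
```python
from h import *
import pickle
fs=[]
for _ in range(4): s=st(); S=cam("side")
S=avg("side",2)
a,M=crop(S,(228,140),50,36,12); cv2.imwrite("pics/f3.png",a)
```

```text
8.18 [0.53043 0.11617 0.13326] yaw_y -15.11 f [-1.1  -0.21  3.17] w 0.167 g 1.7
8.23 [0.53045 0.11617 0.13327] yaw_y -15.11 f [-2.2   0.31  3.35] w 0.164 g 1.6
8.28 [0.53047 0.11617 0.13328] yaw_y -15.11 f [-1.77  0.27  3.37] w 0.166 g 1.6
8.33 [0.53045 0.11615 0.13329] yaw_y -15.12 f [-2.62  1.05  3.43] w 0.169 g 1.6
```

View pics/f3.png

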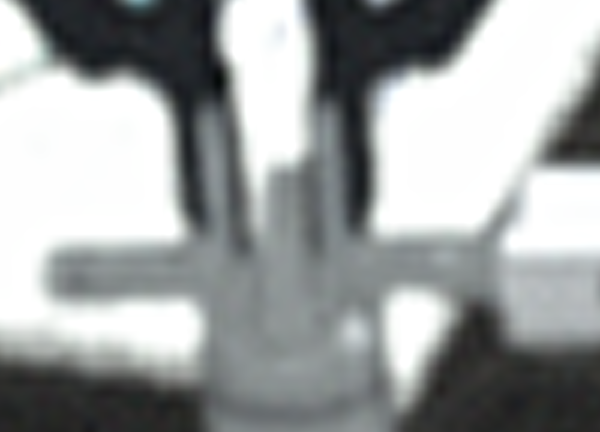

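Request:
{"api": "apply_moves", "payload": {
  "increments": [
    [[0,0,0.0004],[0,0,0],-0.69],
    [[0,0,0.0004],[0,0,0],-0.71],
    [[0,0,0.0004],[0,0,0],-0.73],
    [[0,0,0.0004],[0,0,0],-0.74],
    [[0,0,0.0004],[0,0,0],-0.74]
  ],
  "squeeze": 20
}}

```text
clock: 8.9
position: [0.531, 0.1162, 0.1336]
eef_rot: [0.794, 0.608, 0.0, 0.0]
ft_force: [-2.4, 0.0, 2.0]
grip_width: 0.131
gripper_force: 1.2
```

Run:
```python
from h import *
for _ in range(3): s=st(); S=cam("side")
```

```text
8.9 [0.53099 0.11619 0.13363] yaw_y -15.11 f [-2.4   0.02  2.02] w 0.131 g 1.2
8.95 [0.531   0.11617 0.13362] yaw_y -15.11 f [-2.49  0.15  2.14] w 0.13 g 1.2
9.0 [0.53098 0.11618 0.13361] yaw_y -15.11 f [-2.22 -0.33  2.66] w 0.128 g 1.2
```

Request:
{"api": "apply_moves", "payload": {
  "increments": [
    [[0,0,-0.0008],[0,0,0],-0.76],
    [[0,0,-0.0008],[0,0,0],-0.78],
    [[0,0,-0.0008],[0,0,0],-0.8],
    [[0,0,-0.0008],[0,0,0],-0.85],
    [[0,0,-0.0008],[0,0,0],-0.85]
  ],
  "squeeze": 20
}}

```text
clock: 9.47
position: [0.5312, 0.1162, 0.1336]
eef_rot: [0.794, 0.608, 0.0, 0.0]
ft_force: [-0.8, -0.3, 3.4]
grip_width: 0.107
gripper_force: 21.2
```

Run:
```python
from h import *
for _ in range(4): s=st(); S=cam("side")
```

```text
9.47 [0.53123 0.11618 0.13357] yaw_y -15.11 f [-0.83 -0.33  3.4 ] w 0.107 g 21.2
9.52 [0.53121 0.11617 0.13357] yaw_y -15.11 f [-1.02 -0.08  3.11] w 0.109 g 21.3
9.57 [0.5312  0.11617 0.13355] yaw_y -15.11 f [-0.26 -0.86  3.08] w 0.109 g 21.3
9.62 [0.5312  0.11619 0.13355] yaw_y -15.11 f [-0.25 -0.25  2.87] w 0.108 g 21.3
```

Request:
{"api": "apply_moves", "payload": {
  "increments": [
    [[0,0,0],[0,0,0],-0.9],
    [[0,0,0],[0,0,0],-0.9],
    [[-0.0039,0.001,0],[0,0,0],-0.9],
    [[-0.0077,0.0021,0],[0,0,0],-0.9],
    [[-0.0116,0.0031,0],[0,0,0],-0.9],
    [[-0.0116,0.0031,0],[0,0,0],-0.9]
  ],
  "squeeze": 40
}}

```text
clock: 10.17
position: [0.5285, 0.1171, 0.1336]
eef_rot: [0.794, 0.608, 0.001, 0.0]
ft_force: [3.8, -0.5, 3.1]
grip_width: 0.099
gripper_force: 44.9
```

Run:
```python
from h import *
for _ in range(4): s=st(); S=cam("side")
```

```text
10.17 [0.52853 0.11714 0.13363] yaw_y -15.11 f [ 3.85 -0.46  3.12] w 0.099 g 44.9
10.22 [0.52851 0.11713 0.13364] yaw_y -15.11 f [ 3.14 -0.16  3.41] w 0.1 g 44.9
10.27 [0.52851 0.11712 0.13362] yaw_y -15.11 f [ 2.5  -0.15  3.73] w 0.1 g 44.9
10.32 [0.52849 0.11715 0.13362] yaw_y -15.11 f [3.29 0.93 3.8 ] w 0.104 g 44.9
```

Request:
{"api": "apply_moves", "payload": {
  "increments": [
    [[-0.002,0.0005,0],[0,0,0],-0.9],
    [[-0.0039,0.001,0],[0,0,0],-0.9],
    [[-0.0039,0.001,0],[0,0,0],-0.9]
  ]
}}

```text
clock: 10.62
position: [0.5273, 0.1173, 0.1336]
eef_rot: [0.794, 0.608, 0.0, 0.0]
ft_force: [4.7, 0.4, 5.1]
grip_width: 0.099
gripper_force: 45.0
```

Run:
```python
from h import *
for _ in range(3): s=st(); S=cam("side")
```

```text
10.62 [0.52734 0.11727 0.13358] yaw_y -15.11 f [4.7  0.44 5.14] w 0.099 g 45.0
10.67 [0.52735 0.11727 0.1336 ] yaw_y -15.11 f [ 3.92 -1.57  4.22] w 0.106 g 45.0
10.72 [0.52736 0.11728 0.13359] yaw_y -15.11 f [ 3.83 -1.07  4.99] w 0.101 g 45.1
```

Request:
{"api": "apply_moves", "payload": {
  "increments": [
    [[-0.002,0.0005,0],[0,0,0],-0.9],
    [[-0.0039,0.001,0],[0,0,0],-0.9],
    [[-0.0039,0.001,0],[0,0,0],-0.9]
  ]
}}

```text
clock: 11.02
position: [0.5262, 0.1175, 0.1336]
eef_rot: [0.794, 0.608, 0.0, 0.0]
ft_force: [4.9, -0.3, 5.0]
grip_width: 0.1
gripper_force: 45.1
```

Run:
```python
from h import *
for _ in range(3): s=st(); S=cam("side")
```

```text
11.02 [0.52624 0.11749 0.13356] yaw_y -15.11 f [ 4.87 -0.28  5.  ] w 0.1 g 45.1
11.07 [0.52626 0.11747 0.13356] yaw_y -15.11 f [ 5.27 -0.91  5.74] w 0.102 g 45.1
11.12 [0.52626 0.11747 0.13356] yaw_y -15.11 f [ 3.71 -1.71  5.05] w 0.098 g 45.1
```

Request:
{"api": "apply_moves", "payload": {
  "increments": [
    [[-0.002,0.0005,0.0004],[0,0,0],-0.9],
    [[-0.0039,0.001,0.0004],[0,0,0],-0.9],
    [[-0.0058,0.0015,0.0004],[0,0,0],-0.9],
    [[-0.0077,0.002,0.0004],[0,0,0],-0.9],
    [[-0.0077,0.002,0.0004],[0,0,0],-0.9]
  ]
}}

```text
clock: 11.58
position: [0.5241, 0.118, 0.1335]
eef_rot: [0.794, 0.608, -0.0, -0.0]
ft_force: [4.4, -0.8, 5.2]
grip_width: 0.104
gripper_force: 45.1
```

Run:
```python
from h import *
for _ in range(3): s=st(); S=cam("side")
```

```text
11.58 [0.5241  0.11797 0.13355] yaw_y -15.11 f [ 4.41 -0.79  5.22] w 0.104 g 45.1
11.63 [0.52411 0.11797 0.13354] yaw_y -15.11 f [ 4.33 -1.5   5.25] w 0.101 g 45.1
11.68 [0.5241  0.11797 0.13354] yaw_y -15.11 f [ 3.96 -0.62  5.36] w 0.102 g 45.1
```

Request:
{"api": "apply_moves", "payload": {
  "increments": [
    [[-0.004,0.001,0.0008],[0,0,0],-0.9],
    [[-0.008,0.0021,0.0008],[0,0,0],-0.9],
    [[-0.012,0.0032,0.0008],[0,0,0],-0.9],
    [[-0.016,0.0043,0.0008],[0,0,0],-0.9],
    [[-0.02,0.0054,0.0008],[0,0,0],-0.9],
    [[-0.024,0.0064,0.0008],[0,0,0],-0.9],
    [[-0.024,0.0064,0.0008],[0,0,0],-0.9]
  ]
}}

```text
clock: 12.32
position: [0.5177, 0.1196, 0.1336]
eef_rot: [0.794, 0.608, -0.0, -0.0]
ft_force: [1.8, -1.3, 3.9]
grip_width: 0.099
gripper_force: 44.9
```

Run:
```python
from h import *
for _ in range(3): s=st(); S=cam("side")
```

```text
12.32 [0.51766 0.11962 0.13357] yaw_y -15.11 f [ 1.83 -1.35  3.91] w 0.099 g 44.9
12.37 [0.5177  0.11961 0.13358] yaw_y -15.11 f [2.4  0.37 4.  ] w 0.105 g 44.9
12.42 [0.51769 0.11963 0.13358] yaw_y -15.11 f [ 2.57 -0.53  3.74] w 0.103 g 44.9
```

Request:
{"api": "apply_moves", "payload": {
  "increments": [
    [[-0.006,0.0016,0.0006],[0,0,0],-0.9],
    [[-0.012,0.0032,0.0006],[0,0,0],-0.9],
    [[-0.018,0.0048,0.0006],[0,0,0],-0.9],
    [[-0.024,0.0064,0.0006],[0,0,0],-0.9],
    [[-0.03,0.008,0.0006],[0,0,0],-0.9],
    [[-0.036,0.0096,0.0006],[0,0,0],-0.9],
    [[-0.042,0.0112,0.0006],[0,0,0],-0.9],
    [[-0.048,0.0129,0.0006],[0,0,0],-0.9],
    [[-0.048,0.0129,0.0006],[0,0,0],-0.9]
  ]
}}

```text
clock: 13.22
position: [0.5056, 0.1229, 0.1337]
eef_rot: [0.794, 0.608, -0.0, -0.0]
ft_force: [1.0, 0.6, 0.8]
grip_width: 0.098
gripper_force: 45.0
```

Run:
```python
from h import *
for _ in range(3): s=st(); S=cam("side")
```

```text
13.22 [0.5056  0.12287 0.13374] yaw_y -15.11 f [1.02 0.64 0.83] w 0.098 g 45.0
13.27 [0.50559 0.12284 0.13372] yaw_y -15.11 f [ 0.42 -0.05  0.81] w 0.104 g 45.0
13.32 [0.50561 0.12281 0.1337 ] yaw_y -15.11 f [0.16 0.5  1.06] w 0.099 g 45.0
```

Request:
{"api": "apply_moves", "payload": {
  "increments": [
    [[-0.01,0.0027,0],[0,0,0],-0.9],
    [[-0.02,0.0054,0],[0,0,0],-0.9],
    [[-0.03,0.008,0],[0,0,0],-0.9],
    [[-0.04,0.0107,0],[0,0,0],-0.9],
    [[-0.05,0.0134,0],[0,0,0],-0.9],
    [[-0.06,0.0161,0],[0,0,0],-0.9],
    [[-0.07,0.0188,0],[0,0,0],-0.9],
    [[-0.08,0.0214,0],[0,0,0],-0.9],
    [[-0.08,0.0214,0],[0,0,0],-0.9]
  ]
}}

```text
clock: 14.12
position: [0.4852, 0.1283, 0.1337]
eef_rot: [0.794, 0.608, -0.001, -0.0]
ft_force: [0.9, 0.2, 3.3]
grip_width: 0.103
gripper_force: 46.9
```

Run:
```python
from h import *
for _ in range(3): s=st(); S=cam("side")
```

```text
14.12 [0.48517 0.12827 0.13374] yaw_y -15.11 f [0.89 0.19 3.31] w 0.103 g 46.9
14.17 [0.4853  0.12826 0.1337 ] yaw_y -15.11 f [-0.68 -0.24  4.27] w 0.102 g 47.8
14.22 [0.48537 0.12824 0.13368] yaw_y -15.11 f [0.46 0.13 3.58] w 0.099 g 48.2
```

Request:
{"api": "apply_moves", "payload": {
  "increments": [
    [[-0.01,0.0027,0],[0,0,0],-0.9],
    [[-0.02,0.0054,0],[0,0,0],-0.9],
    [[-0.03,0.008,0],[0,0,0],-0.9],
    [[-0.04,0.0107,0],[0,0,0],-0.9],
    [[-0.05,0.0134,0],[0,0,0],-0.9],
    [[-0.06,0.0161,0],[0,0,0],-0.9],
    [[-0.07,0.0188,0],[0,0,0],-0.9],
    [[-0.08,0.0214,0],[0,0,0],-0.9],
    [[-0.08,0.0214,0],[0,0,0],-0.9]
  ]
}}

```text
clock: 15.02
position: [0.4652, 0.1335, 0.1336]
eef_rot: [0.794, 0.608, -0.001, -0.0]
ft_force: [0.7, 0.3, -2.3]
grip_width: 0.1
gripper_force: 44.1
```

Run:
```python
from h import *
for _ in range(3): s=st(); S=cam("side")
```

```text
15.02 [0.46522 0.1335  0.13362] yaw_y -15.1 f [ 0.68  0.32 -2.29] w 0.1 g 44.1
15.07 [0.46571 0.13353 0.13376] yaw_y -15.1 f [-0.43 -0.1  -2.88] w 0.104 g 44.1
15.12 [0.46602 0.13353 0.13384] yaw_y -15.1 f [ 0.72 -0.45 -2.53] w 0.098 g 44.1
```

Request:
{"api": "apply_moves", "payload": {
  "increments": [
    [[-0.02,0.0054,0],[0,0,0],-0.9],
    [[-0.04,0.0107,0],[0,0,0],-0.9],
    [[-0.06,0.0161,0],[0,0,0],-0.9],
    [[-0.08,0.0214,0],[0,0,0],-0.9],
    [[-0.1,0.0268,0],[0,0,0],-0.9],
    [[-0.1,0.0268,0.03],[0,0,0],-0.9],
    [[-0.1,0.0268,0.09],[0,0,0],-0.9],
    [[-0.1,0.0268,0.17],[0,0,0],-0.9],
    [[-0.1,0.0268,0.2],[0,0,0],-0.9]
  ]
}}

```text
clock: 15.92
position: [0.4424, 0.1406, 0.1863]
eef_rot: [0.794, 0.608, 0.002, 0.001]
ft_force: [-0.2, 0.0, -2.5]
grip_width: 0.103
gripper_force: 44.1
```

Run:
```python
from h import *
import pickle
S,T=avg("side",3),avg("top",3); s=st(); pickle.dump((S,T,s["position"]),open("st5.pkl","wb"))
p=s["position"]; print(s["qpos"])
P=[]
for im in (S,T):
    o=(p[0],p[1],p[2]); c=proj(im,o); print(c)
    a,M=crop(im,c,60,70,8); wire(a,M,im,o,np.radians(-15.1)); P.append(a)
cv2.imwrite("pics/g1.png",cv2.resize(np.hstack(P),None,fx=.8,fy=.8,interpolation=cv2.INTER_AREA))
```

```text
16.22 [0.44052 0.13999 0.18304] yaw_y -15.11 f [-0.06  0.12 -3.23] w 0.101 g 44.1
[ 2.81944106e-01  2.57015141e-01  2.01787872e+00 -7.76983651e-06
  8.68296071e-01  5.45729820e-01]
[185.26441396 124.46780143]
[147.02998149 261.60645115]
```

View pics/g1.png

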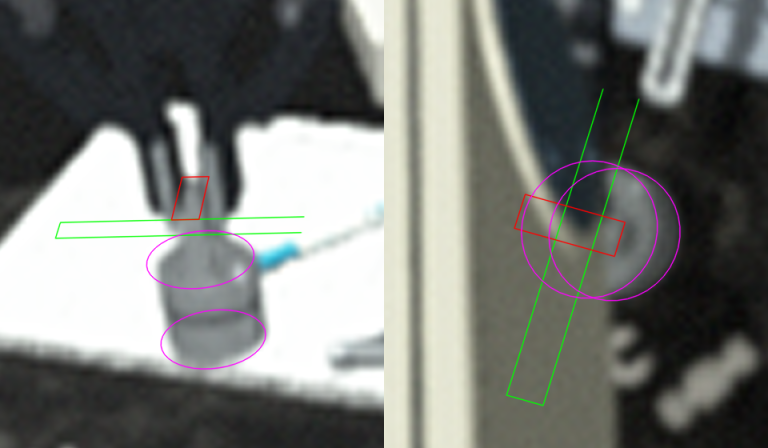

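Request:
{"api": "apply_moves", "payload": {
  "increments": [
    [[0.005,-0.04,0],[0,0,0],-0.9],
    [[0.01,-0.1,0],[0,0,0],-0.9],
    [[0.015,-0.18,0],[0,0,0],-0.9],
    [[0.02,-0.27,0],[0,0,0],-0.9],
    [[0.025,-0.36,0],[0,0,0],-0.9],
    [[0.03,-0.46,0],[0,0,0],-0.9],
    [[0.035,-0.56,0],[0,0,0],-0.9],
    [[0.04,-0.66,0],[0,0,0],-0.9],
    [[0.045,-0.76,0],[0,0,0],-0.9],
    [[0.05,-0.86,0],[0,0,0],-0.9]
  ]
}}

```text
clock: 17.05
position: [0.453, -0.0765, 0.1832]
eef_rot: [0.794, 0.608, -0.001, -0.0]
ft_force: [1.2, 0.2, -2.7]
grip_width: 0.102
gripper_force: 44.1
```

Request:
{"api": "apply_moves", "payload": {
  "increments": [
    [[0.005,-0.1,0],[0,0,0],-0.9],
    [[0.01,-0.2,0],[0,0,0],-0.9],
    [[0.015,-0.3,0],[0,0,0],-0.9],
    [[0.02,-0.4,0],[0,0,0],-0.9],
    [[0.03,-0.5,0],[0,0,0],-0.9],
    [[0.04,-0.58,0],[0,0,0],-0.9],
    [[0.05,-0.64,0],[0,0,0],-0.9],
    [[0.052,-0.665,0],[0,0,0],-0.9],
    [[0.052,-0.665,0],[0,0,0],-0.9],
    [[0.052,-0.665,0],[0,0,0],-0.9]
  ]
}}

```text
clock: 17.88
position: [0.4661, -0.2406, 0.1833]
eef_rot: [0.794, 0.608, -0.0, -0.001]
ft_force: [0.3, 0.6, -3.2]
grip_width: 0.1
gripper_force: 44.1
```

Run:
```python
from h import *
st(); cam("top"); cam("side"); st()
```

```text
17.88 [ 0.4661  -0.24057  0.18334] yaw_y -15.14 f [ 0.26  0.57 -3.25] w 0.1 g 44.1
17.98 [ 0.46624 -0.23998  0.18356] yaw_y -15.07 f [-0.06  0.49 -3.15] w 0.101 g 44.1
```

Request:
{"api": "apply_moves", "payload": {
  "increments": [
    [[0,0,-0.03],[0,0,0],-0.9],
    [[0,0,-0.08],[0,0,0],-0.9],
    [[0,0,-0.14],[0,0,0],-0.9],
    [[0,0,-0.2],[0,0,0],-0.9],
    [[0,0,-0.26],[0,0,0],-0.9],
    [[0,0,-0.32],[0,0,0],-0.9],
    [[0,0,-0.36],[0,0,0],-0.9],
    [[0,0,-0.38],[0,0,0],-0.9],
    [[0,0,-0.38],[0,0,0],-0.9]
  ]
}}

```text
clock: 18.73
position: [0.4661, -0.2403, 0.0877]
eef_rot: [0.794, 0.608, -0.0, -0.001]
ft_force: [-0.1, 0.8, -2.6]
grip_width: 0.102
gripper_force: 44.1
```

Run:
```python
from h import *
import pickle
S0,T0=pickle.load(open("st.pkl","rb"))
S,T=avg("side",4),avg("top",4); s=st(); pickle.dump((S,T,s["position"]),open("st6.pkl","wb"))
p=s["position"]; well=(.4655,-.2405)
P=[]
for im,i0 in ((S,S0),(T,T0)):
    c=proj(im,(*well,.03))
    a,M=crop(im,c,44,44,8); b,M=crop(i0,c,44,44,8)
    line(a,M,im,circ(p,.02,p[2]-.05),(255,0,255)); line(a,M,im,circ(p,.02,p[2]-.014),(255,0,255))
    for x in(b,): line(x,M,im,circ(well,.02375,.03),(0,255,0)); line(x,M,im,circ(well,.02175,.012),(0,255,255))
    P.append(np.vstack([a,b]))
cv2.imwrite("pics/h1.png",cv2.resize(np.hstack(P),None,fx=.83,fy=.83,interpolation=cv2.INTER_AREA))
```

```text
19.13 [ 0.46702 -0.24128  0.08944] yaw_y -15.12 f [ 1.42  0.01 -3.41] w 0.099 g 44.1
```

View pics/h1.png

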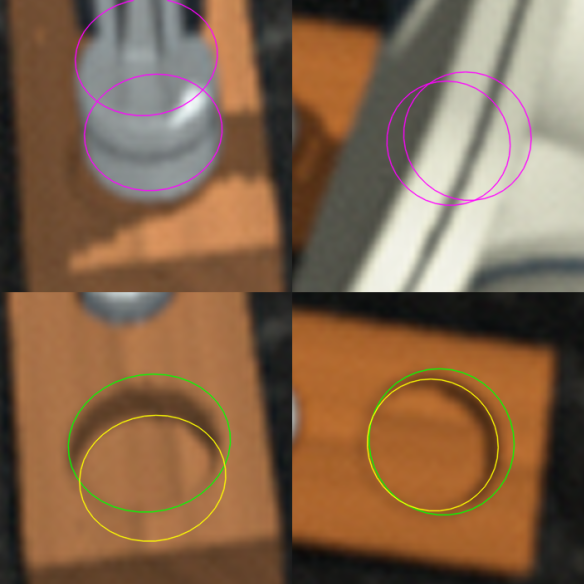

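Run:
```python
from h import *
for _ in range(3): st(); cam("side")
```

```text
19.13 [ 0.46702 -0.24128  0.08944] yaw_y -15.12 f [ 1.42  0.01 -3.41] w 0.099 g 44.1
19.18 [ 0.46693 -0.24123  0.08934] yaw_y -15.12 f [ 0.52  0.18 -2.99] w 0.101 g 44.1
19.23 [ 0.46684 -0.2412   0.08921] yaw_y -15.12 f [ 0.01  0.25 -3.46] w 0.104 g 44.1
```

Request:
{"api": "apply_moves", "payload": {
  "increments": [
    [[-0.004,0.004,-0.008],[0,0,0],-0.9],
    [[-0.004,0.004,-0.016],[0,0,0],-0.9],
    [[-0.004,0.004,-0.024],[0,0,0],-0.9],
    [[-0.004,0.004,-0.032],[0,0,0],-0.9],
    [[-0.004,0.004,-0.036],[0,0,0],-0.9],
    [[-0.004,0.004,-0.036],[0,0,0],-0.9],
    [[-0.004,0.004,-0.036],[0,0,0],-0.9]
  ]
}}

```text
clock: 19.87
position: [0.4656, -0.24, 0.0798]
eef_rot: [0.794, 0.608, -0.0, -0.0]
ft_force: [-0.6, 1.3, -1.5]
grip_width: 0.101
gripper_force: 44.3
```

Request:
{"api": "apply_moves", "payload": {
  "increments": [
    [[0,0,-0.004],[0,0,0],-0.9],
    [[0,0,-0.008],[0,0,0],-0.9],
    [[0,0,-0.008],[0,0,0],-0.9]
  ]
}}

```text
clock: 20.12
position: [0.4658, -0.2399, 0.0792]
eef_rot: [0.794, 0.608, 0.0, -0.0]
ft_force: [-4.7, 4.7, 17.1]
grip_width: 0.099
gripper_force: 46.6
```

Request:
{"api": "apply_moves", "payload": {
  "increments": [
    [[0,0,-0.004],[0,0,0],-0.9],
    [[0,0,-0.008],[0,0,0],-0.9],
    [[0,0,-0.008],[0,0,0],-0.9]
  ]
}}

```text
clock: 20.37
position: [0.466, -0.2397, 0.0788]
eef_rot: [0.794, 0.608, 0.0, 0.0]
ft_force: [-8.9, 8.3, 34.5]
grip_width: 0.104
gripper_force: 49.0
```

Request:
{"api": "apply_moves", "payload": {
  "increments": [
    [[0,0,0.016],[0,0,0],-0.9],
    [[-0.0072,0.0068,0.016],[0,0,0],-0.9],
    [[-0.0072,0.0068,0.016],[0,0,0],-0.9],
    [[-0.0072,0.0068,0.016],[0,0,0],-0.9]
  ]
}}

```text
clock: 20.7
position: [0.4636, -0.2382, 0.0794]
eef_rot: [0.794, 0.608, -0.0, -0.0]
ft_force: [0.9, 0.4, -3.5]
grip_width: 0.102
gripper_force: 44.1
```

Request:
{"api": "apply_moves", "payload": {
  "increments": [
    [[0,0,-0.004],[0,0,0],-0.9],
    [[0,0,-0.008],[0,0,0],-0.9],
    [[0,0,-0.008],[0,0,0],-0.9]
  ]
}}

```text
clock: 20.95
position: [0.4636, -0.2383, 0.0773]
eef_rot: [0.794, 0.608, -0.0, -0.0]
ft_force: [-0.3, 0.8, -2.6]
grip_width: 0.104
gripper_force: 44.0
```

Request:
{"api": "apply_moves", "payload": {
  "increments": [
    [[0,0,-0.004],[0,0,0],-0.9],
    [[0,0,-0.008],[0,0,0],-0.9],
    [[0,0,-0.008],[0,0,0],-0.9]
  ]
}}

```text
clock: 21.2
position: [0.4638, -0.2383, 0.0756]
eef_rot: [0.794, 0.608, -0.0, -0.0]
ft_force: [-0.5, 0.4, -3.3]
grip_width: 0.101
gripper_force: 44.0
```

Request:
{"api": "apply_moves", "payload": {
  "increments": [
    [[0,0,-0.004],[0,0,0],-0.9],
    [[0,0,-0.008],[0,0,0],-0.9],
    [[0,0,-0.008],[0,0,0],-0.9]
  ]
}}

```text
clock: 21.45
position: [0.4638, -0.2383, 0.0737]
eef_rot: [0.794, 0.608, -0.0, -0.0]
ft_force: [-0.7, -0.4, -3.1]
grip_width: 0.101
gripper_force: 44.0
```

Request:
{"api": "apply_moves", "payload": {
  "increments": [
    [[0,0,-0.004],[0,0,0],-0.9],
    [[0,0,-0.008],[0,0,0],-0.9],
    [[0,0,-0.012],[0,0,0],-0.9],
    [[0,0,-0.016],[0,0,0],-0.9],
    [[0,0,-0.016],[0,0,0],-0.9]
  ]
}}

```text
clock: 21.87
position: [0.4638, -0.2383, 0.0697]
eef_rot: [0.794, 0.608, -0.0, -0.0]
ft_force: [-0.5, 0.4, -3.0]
grip_width: 0.106
gripper_force: 44.0
```

Request:
{"api": "apply_moves", "payload": {
  "increments": [
    [[0,0,-0.004],[0,0,0],-0.9],
    [[0,0,-0.008],[0,0,0],-0.9],
    [[0,0,-0.012],[0,0,0],-0.9],
    [[0,0,-0.016],[0,0,0],-0.9],
    [[0,0,-0.016],[0,0,0],-0.9]
  ]
}}

```text
clock: 22.28
position: [0.4638, -0.2383, 0.0656]
eef_rot: [0.794, 0.608, -0.0, -0.0]
ft_force: [-0.3, 0.7, -2.6]
grip_width: 0.099
gripper_force: 44.0
```

Request:
{"api": "apply_moves", "payload": {
  "increments": [
    [[0,0,-0.003],[0,0,0],-0.9],
    [[0,0,-0.006],[0,0,0],-0.9],
    [[0,0,-0.009],[0,0,0],-0.9],
    [[0,0,-0.009],[0,0,0],-0.9]
  ]
}}

```text
clock: 22.62
position: [0.4638, -0.2383, 0.0635]
eef_rot: [0.794, 0.608, -0.0, -0.0]
ft_force: [-0.2, -0.6, -3.1]
grip_width: 0.1
gripper_force: 44.0
```

Request:
{"api": "apply_moves", "payload": {
  "increments": [
    [[0,0,-0.002],[0,0,0],-0.9],
    [[0,0,-0.003],[0,0,0],-0.9],
    [[0,0,-0.003],[0,0,0],-0.9]
  ]
}}

```text
clock: 22.87
position: [0.4639, -0.2383, 0.0629]
eef_rot: [0.794, 0.608, 0.0, -0.0]
ft_force: [0.2, -0.1, -2.5]
grip_width: 0.097
gripper_force: 44.1
```

Request:
{"api": "apply_moves", "payload": {
  "increments": [
    [[0,0,-0.001],[0,0,0],-0.9],
    [[0,0,-0.002],[0,0,0],-0.9],
    [[0,0,-0.002],[0,0,0],-0.9]
  ]
}}

```text
clock: 23.12
position: [0.464, -0.2384, 0.0628]
eef_rot: [0.794, 0.608, 0.0, 0.0]
ft_force: [-0.7, 2.4, 3.6]
grip_width: 0.094
gripper_force: 44.9
```

Request:
{"api": "apply_moves", "payload": {
  "increments": [
    [[0,0,-0.001],[0,0,0],-0.9],
    [[0,0,-0.002],[0,0,0],-0.9],
    [[0,0,-0.002],[0,0,0],-0.9]
  ]
}}

```text
clock: 23.37
position: [0.4641, -0.2384, 0.0628]
eef_rot: [0.794, 0.608, 0.0, 0.0]
ft_force: [-2.6, 2.0, 11.0]
grip_width: 0.102
gripper_force: 45.8
```

Request:
{"api": "apply_moves", "payload": {
  "increments": [
    [[0,0,0.003],[0,0,0],-0.9],
    [[0,0,0.003],[0,0,0],-0.8],
    [[0,0,0.003],[0,0,0],-0.72],
    [[0,0,0.003],[0,0,0],-0.66],
    [[0,0,0.003],[0,0,0],-0.5],
    [[0,0,0.003],[0,0,0],-0.35],
    [[0,0,0.003],[0,0,0],-0.35]
  ],
  "squeeze": 20
}}

```text
clock: 23.95
position: [0.4639, -0.2384, 0.0626]
eef_rot: [0.794, 0.608, -0.0, 0.0]
ft_force: [-0.2, 0.6, -0.2]
grip_width: 0.326
gripper_force: 0.0
```

Run:
```python
from h import *
st()
```

```text
23.95 [ 0.46392 -0.23839  0.06258] yaw_y -15.11 f [-0.22  0.62 -0.16] w 0.326 g 0.0
```

Released, no contact. Retreat straight up, then clear away toward -x for the look.

Request:
{"api": "apply_moves", "payload": {
  "increments": [
    [[0,0,0.02],[0,0,0],-0.35],
    [[0,0,0.06],[0,0,0],-0.35],
    [[0,0,0.14],[0,0,0],-0.35],
    [[0,0,0.24],[0,0,0],-0.35],
    [[0,0,0.36],[0,0,0],-0.35],
    [[0,0,0.48],[0,0,0],-0.35],
    [[0,-0.1,0.58],[0,0,0],-0.35],
    [[0,-0.25,0.6],[0,0,0],-0.35],
    [[0,-0.4,0.6],[0,0,0],-0.35],
    [[0,-0.5,0.6],[0,0,0],-0.35]
  ]
}}

```text
clock: 24.78
position: [0.4644, -0.3664, 0.2153]
eef_rot: [0.794, 0.608, 0.0, 0.002]
ft_force: [0.1, -0.3, 0.1]
grip_width: 0.324
gripper_force: 0.0
```

Run:
```python
from h import *
S,T=avg("side",4),avg("top",4); st()
a,_=crop(S,(240,225),120,190,3); b,_=crop(T,(265,220),240,190,3)
cv2.imwrite("pics/i1.png",cv2.resize(np.hstack([a,b]),(800,int(570*800/1080)),interpolation=cv2.INTER_AREA))
```

```text
25.18 [ 0.46384 -0.36209  0.2127 ] yaw_y -15.05 f [ 1.09  0.01 -0.21] w 0.326 g 0.0
```

View pics/i1.png

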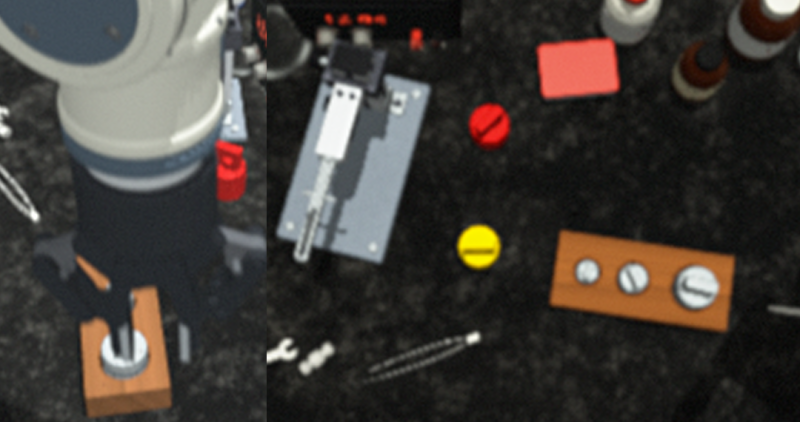

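The top view shows the weight seated upright in its well at about (697,287). Both small weights, the ferrule box and the look-alikes are undisturbed, and the peg is empty.

```bash
python3 -c "
from rig import ctrl
print(ctrl.hand_in())"
```

```text
the job is handed in; nothing more can be done
None
```

The job is handed in at about 25 s on the clock: the weight came off the peg with the keeper held flush and stands upright, released, in its well; on the way in it first caught the well's rim (wrist force about 35 N), so I lifted and re-centred it, and the last pictures show everything else where it was.

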